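Dock the canisters in the graduated rail

ROBOT

A 7-joint arm with a two-finger parallel gripper is mounted at the origin on a cart in front of the work surface, level with it; the furniture and walls round the work are solid. World frame = base frame: x ahead of the robot, y to its left, z up, the work surface at z = 0. Lengths are in m, angles in rad, forces in N, time in s.
With the tool pointing down it reaches from about 0.4 to 0.85 m from the base axis. Payload 10.4 kg.
Tool frame: the origin (TCP) lies midway between the tips of the shut fingers; the grasp point (between the pads) lies 19 mm behind it (manip.tcp_to_grasp is the distance from the TCP to the grasp point, in m); z points along the fingers, y is the line along which they close (so a half turn about z gives the same grasp; the last joint's range is limited). The gripper opens to 85 mm and grips with 20 to 120 N. Pads are 22 mm wide; open, the fingers measure 114 mm over their backs; the gripper's body (76 mm by 85 mm) begins 54 mm behind the grasp point. The pads swing forward as they close: fully open they stand 13 mm farther back than shut.
Start: joints at [-1.264, 0.332, -0.065, 1.46, 0.022, 1.35, -0.088], TCP at [0.202, 0.591, 0.231] pointing down, gripper open.
Joint ranges: [-2.6, 2.6], [-0.5, 2.12], [-1.47, 1.34], [0.16, 2.42], [-1.27, 4.41], [0.06, 2.06], [-2.6, 2.6]. Speed limits (rad/s): [2.22, 2.22, 2.79, 2.79, 3.14, 3.14, 3.14].

INTERFACE

Orientations are given as a unit quaternion [x, y, z, w].
In Python, from workcell import manip gives the robot as it stands.
- The arm moves only by the shell command python3 -m jog 'ROWS' [FORCE]. ROWS is a JSON object of lists of equal length, an entry for each row: "offset": the shift along the world's x, y, z in m, a list of three; "yaw": the turn about the world's z in degrees; "jaw": the closure, from 0 (fully open) to 1 (shut). A call has 1 to 20 rows; each row shifts and turns the commanded pose from where the row before left it; what a row does not reach is not made up. A row lasts 1/12 s, in which the tool goes at most 41.7 mm and 7.16 degrees, less where a joint would pass 70% of its speed; a pose out of reach is approached as far as the arm can. A call is refused whole if a number of a shift passes 0.0417 or a number of a turn 7.16, either way. A call with a gripper value outside its range is refused whole. The fingers move at their own pace and stop on an object; FORCE is the grip in N (left out, the last holds). Time passes only in rows, so rows that do not move let the fingers close. It gives the time, the measured TCP pose, the force, the opening and the grip force at its end, in the units of the state.
- manip.get_obs(): the state, without advancing time (a new reading comes with each control period).
- manip.camera(name): name is "scene" or "side" or "wrist"; returns a dict with "frame" (420x560x3 uint8, red, green, blue), "camera_matrix" (3x3 intrinsics, pixels), "eye" and "attitude" of the camera in the world; the wrist camera has in their place "hand_eye" (4x4, takes a point from camera to tool coordinates, whose origin is the TCP and whose axes are the flange's). Camera axes: x right, y up, looking along -z (the intrinsics and any distortion apply to the point x, -y, -z); pixel columns grow to the right and rows downward; lengths in m; the calibration is good to about 2 mm. A picture is of the moment at which its call begins: read the wrist's pose just before it. There is no depth.
- manip.hand_in(): hands the job in; it is judged then, once.
Trained networks look in a picture, given as the dict that the camera call returned (one of the last four; its "shot" number tells which), for a name from the list of things; names that differ only in an ending like _2 or _b are one class to them, and where a whole thing is asked for, a point or a joint stands for the part that bears it (a point fixed in the world has none). Each returns a list of dicts, best first, with "score" (0 to 1); they miss things now and then, are a little off and sometimes report something else, mostly with a low value. They report only what shows in the picture. A call takes as long as a camera call. They do not tell look-alikes from the thing itself.
- manip.masks_of(picture, name): "region" (420x560 bool, what is visible of it).
- manip.tip_of(picture, name): "at" ([x, y, z] in m, in world coordinates, good to about 4 mm: a listed point, or the origin of a listed thing).
The state is a dict: "clock": time; "joint_pos": joint angles; "joint_velocities": joint speeds; "tau": joint torques, N m; "position": TCP position; "ee_rot": TCP orientation; "ft_force": force on the tool from outside, world axes, zero at the start; "torque": the same for the moment, N m; "grip_width": opening from 0.0 (shut) to 1.0 (fully open); "grasp_force": force on a finger pad.
Only numpy, scipy, OpenCV 4.12 (cv2) and the standard library are available. Lean on these libraries where they do the work, as an engineer would, in place of code of your own. Each camera call takes 0.05 s, during which the arm holds its last target. There are 200 camera calls.

TASK

Put the two reeded stoneware canisters away in the three-pocket wooden rail, whose first pocket already holds the small clip-top jar: the narrower canister with the lid goes into the second pocket, so it goes in first, and the wider open one into the third behind it, each fully home; then swing the hinged keeper arm fully shut across the mouth. They are too wide to grip, so slide them along the worktop and in through the mouth without lifting or tipping them, and leave the artichoke, the garlic and the salt shaker where they stand.

Things in the scene. Friction and masses are not known exactly. Their poses are not given: they have to be found in the camera images.
- rail: Fixed wooden rail 144 mm wide, 328 mm long, walls 36 mm high, no floor: canisters slide on the worktop itself. Origin: centre of its underside, on the lane's middle line. The lane runs along its y axis: closed end inside at y = -154 mm, open mouth at y = +160 mm. Pocket 1 (y -154 to -36) is 76 mm wide. One, two and three brass studs on the wall top mark the pockets
- seat2 (a point): Seat of pocket 2 on the worktop, at (0, -3.5, 0) mm of the rail: the lidded canister's centre is here when it is fully home against the shoulders of pocket 1. The lane is 106 mm wide from y = -21 to 76 mm, with 45 degree bevels at both ends
- seat3 (a point): Seat of pocket 3 on the worktop, at (0, 101.5, 0) mm of the rail: the open canister's centre is here when it is fully home against the lidded one. The lane is 117 mm wide from y = 81.5 to 150 mm and flares to 131 mm at the mouth
- keeper (a joint): Angle of the keeper arm (rad): 0 shut across the mouth, up to 2.2 swung outward, 1.57 pointing straight out along the rail's +y. Vertical pin at (-66, 167) mm of the rail, on its -x wall; shut, the arm points along the rail's +x. Wooden bar 95 mm long from the pin, 12 mm thick, top 33 mm up. Light friction holds it at any angle; no latch; under 1 N moves the knob
- keeper_knob (a point): Centre of the turned wooden knob on the keeper arm's free end, 84 mm from the pin, 58 mm above the worktop; the knob is 26 mm thick and its top is at 71 mm
- lidded_canister: Reeded stoneware canister with a stoneware lid that is stuck on: round, 100 mm across, 112 mm high and 129 mm to the top of the small lid knob, about 0.4 kg. Origin: centre of its underside, z up
- open_canister: Wider reeded stoneware canister without a lid, empty: round, 110 mm across, 108 mm high, about 0.4 kg. Origin: centre of its underside, z up
- clip_jar: Small glass clip-top jar, 88x68x93 mm, standing loose in pocket 1. Origin: centre of its underside, z up
- artichoke: Artichoke standing behind the rail, 72 mm, bystander. Origin: its underside. The front of a wall cupboard runs overhead in front of it, along the worktop, its underside 450 mm up: about 90 mm behind the farther canister's centre at the start, so keep a tall wrist low or on the robot's side there
- garlic: Garlic bulb behind the rail, 56 mm, bystander. Origin: its underside
- salt: Salt shaker behind the rail, 44 mm across, 90 mm high, bystander. Origin: its underside
There are look-alikes about, which are no part of the job. Leave any pink or turquoise look-alike of the open_canister alone.

How it is judged:
By the outcome, as a careful person would: the job done as asked, in the order asked, and still so for the second after the job is handed in, with the robot touching nothing.
It also fails if it takes over 67 s, if anything falls off the work surface, if the arm or the gripper's body presses on something with over 40 N, if the wrist force passes 120 N, or if a joint passes its speed limit or range.

## Working session

There is one attempt and no reset: what is moved stays moved. The work goes in short steps, Python scripts to look and compute and a shell command to move; the robot and the scene stay as the last step left them, time stands still between calls to the robot, and variables do not carry over. Pictures are saved under pics/ and viewed, at most 13 in all, crops included, and the job is handed in when it is done.

```bash
mkdir -p pics
python3 - <<'E'
from workcell import manip
import cv2,numpy as np
o=manip.get_obs();print(o['clock'],o['position'],o['ee_rot'],o['grip_width'])
for c in ['scene','side']:
    p=manip.camera(c);cv2.imwrite(f'pics/{c}0.png',p['frame'][:,:,::-1])
    print(c,np.round(p['eye'],3),np.round(p['attitude'],3).tolist(),np.round(p['camera_matrix'],1).tolist(),[k for k in p])
    for n in ['rail','seat2','seat3','keeper','keeper_knob','lidded_canister','open_canister','clip_jar','artichoke','garlic','salt']:
        for d in manip.tip_of(p,n)[:3] if n!='keeper' else []: print(' ',n,round(d['score'],2),np.round(d['at'],3))
E
```

```text
0.0 [0.20228164 0.59097403 0.23051246] [ 1.64138661e-01  9.86437023e-01 -6.99521768e-04 -1.03281389e-04] 1.005167252578624
scene [-0.286  1.496  0.865] [-0.136, 0.509, 0.815, -0.239] [[421.4, 0.0, 285.7], [0.0, 421.4, 205.5], [0.0, 0.0, 1.0]] ['frame', 'camera_matrix', 'eye', 'attitude', 'shot']
  rail 0.55 [ 0.593 -0.22  -0.003]
  seat2 0.76 [ 0.595 -0.224  0.002]
  seat2 0.72 [ 0.564 -0.13   0.001]
  seat3 0.76 [ 0.595 -0.224  0.002]
  seat3 0.72 [ 0.564 -0.13   0.001]
  keeper_knob 0.5 [ 0.431 -0.018  0.058]
  lidded_canister 0.67 [0.357 0.264 0.005]
  open_canister 0.97 [ 0.475  0.297 -0.003]
  open_canister 0.93 [0.38  0.474 0.002]
  open_canister 0.75 [ 0.33   0.65  -0.003]
  clip_jar 0.36 [ 0.627 -0.319 -0.001]
  artichoke 0.75 [ 0.671  0.05  -0.   ]
  garlic 0.55 [0.354 0.266 0.005]
  salt 0.61 [ 0.746 -0.194  0.003]
side [-0.072  1.267  1.267] [-0.096, 0.387, 0.89, -0.219] [[538.3, 0.0, 285.8], [0.0, 538.3, 220.4], [0.0, 0.0, 1.0]] ['frame', 'camera_matrix', 'eye', 'attitude', 'shot']
  rail 0.96 [ 0.594 -0.22   0.002]
  seat2 0.74 [ 0.599 -0.225 -0.001]
  seat2 0.69 [ 0.564 -0.126  0.002]
  seat3 0.74 [ 0.599 -0.225 -0.001]
  seat3 0.69 [ 0.564 -0.126  0.002]
  lidded_canister 0.67 [ 0.362  0.266 -0.   ]
  open_canister 0.96 [ 0.386  0.471 -0.001]
  open_canister 0.86 [0.333 0.649 0.004]
  open_canister 0.56 [ 0.47   0.297 -0.002]
  clip_jar 0.77 [ 0.63  -0.324 -0.002]
  artichoke 0.74 [ 0.676  0.05  -0.002]
  garlic 0.71 [ 0.695 -0.112  0.002]
  garlic 0.36 [ 0.36   0.265 -0.002]
  salt 0.61 [ 0.749 -0.192 -0.004]
```

View pics/scene0.png

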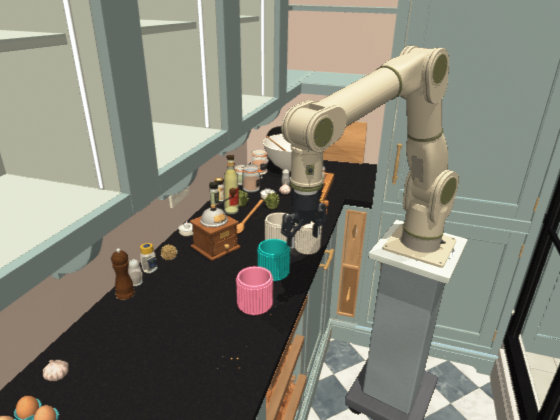

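View pics/side0.png

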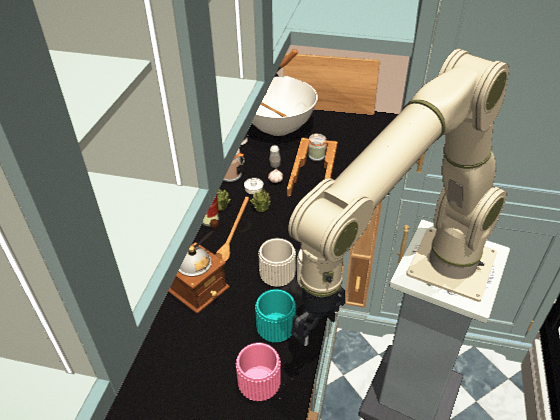

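Candidates for the open canister are pink (scene 255,290), turquoise (273,260) and cream (scene 278,228; side 277,262). The cream one fits, because pink and turquoise are excluded. The cream lidded one at about (305,238) is hidden behind the gripper. I'll move the arm aside, turn the jaws across the lane, and look again.

```bash
python3 -m jog '{"offset":[[0.014,-0.02,0],[0.014,-0.02,0],[0.014,-0.02,0],[0.014,-0.02,0],[0.014,-0.02,0],[0.014,-0.02,0],[0.014,-0.02,0],[0.014,-0.02,0],[0,0,0]],"yaw":[-6.5,-6.5,-6.5,-6.5,-6.5,-6.5,-6.5,-6.5,0],"jaw":[0.4,0.4,0.4,0.4,0.4,0.4,0.4,0.4,0.4]}' 40
cat > look.py <<'E'
from workcell import manip
import cv2,numpy as np,sys
from scipy.spatial.transform import Rotation as R
NAMES=['rail','seat2','seat3','keeper_knob','lidded_canister','open_canister','clip_jar','artichoke','garlic','salt']
def st():
    o=manip.get_obs();x=R.from_quat(o['ee_rot']).as_matrix()
    print('t',round(o['clock'],2),'pos',np.round(o['position'],4),'closing yaw',round(np.degrees(np.arctan2(x[1,1],x[0,1])),1),'F',np.round(o['ft_force'],1),'w',round(o['grip_width'],3))
    return o
def look(cams,names=NAMES,tag=None):
    for c in cams:
        p=manip.camera(c)
        if tag: cv2.imwrite(f'pics/{c}{tag}.png',p['frame'][:,:,::-1])
        for n in names:
            print(c,n,[(round(d['score'],2),np.round(d['at'],3).tolist()) for d in manip.tip_of(p,n)[:3]])
E
python3 -c "
from look import *
o=st();look(['scene','side','wrist'],tag='1');print(manip.camera('wrist')['hand_eye'])"
```

```text
clock: 1.85
position: [0.3182, 0.4273, 0.2318]
ee_rot: [0.585, 0.811, 0.0, 0.001]
ft_force: [0.2, 0.6, 1.0]
grip_width: 0.6
grasp_force: 0.0
t 1.85 pos [0.3182 0.4273 0.2318] closing yaw 18.3 F [0.2 0.6 1. ] w 0.6
scene rail [(0.71, [0.595, -0.22, -0.003])]
scene seat2 [(0.71, [0.596, -0.227, -0.0]), (0.58, [0.626, -0.321, -0.0]), (0.55, [0.564, -0.128, 0.005])]
scene seat3 [(0.71, [0.596, -0.227, -0.0]), (0.58, [0.626, -0.321, -0.0]), (0.55, [0.564, -0.128, 0.005])]
scene keeper_knob [(0.65, [0.432, -0.019, 0.058])]
scene lidded_canister [(0.95, [0.355, 0.267, 0.007])]
scene open_canister [(0.87, [0.378, 0.472, 0.002]), (0.86, [0.472, 0.295, -0.004]), (0.81, [0.331, 0.648, -0.005])]
scene clip_jar [(0.55, [0.629, -0.319, 0.001])]
scene artichoke [(0.56, [0.67, 0.049, 0.002])]
scene garlic [(0.46, [0.695, -0.112, -0.0]), (0.21, [0.746, -0.197, 0.002])]
scene salt [(0.53, [0.746, -0.195, 0.001])]
side rail []
side seat2 []
side seat3 []
side keeper_knob [(0.57, [0.433, -0.012, 0.056])]
side lidded_canister [(0.82, [0.362, 0.269, -0.001]), (0.61, [0.675, 0.05, -0.004])]
side open_canister [(0.92, [0.47, 0.296, -0.003]), (0.83, [0.384, 0.473, -0.003]), (0.77, [0.336, 0.646, 0.003])]
side clip_jar []
side artichoke [(0.84, [0.675, 0.046, -0.003])]
side garlic [(0.49, [0.696, -0.108, -0.001])]
side salt [(0.45, [0.749, -0.192, 0.0])]
wrist rail []
wrist seat2 []
wrist seat3 []
wrist keeper_knob []
wrist lidded_canister [(0.78, [0.361, 0.266, -0.004])]
wrist open_canister [(0.66, [0.377, 0.472, 0.003])]
wrist clip_jar []
wrist artichoke []
wrist garlic []
wrist salt []
[[ 1.56725166e-03  9.51785840e-01  3.06759284e-01  7.78685308e-02]
 [ 9.99998655e-01 -1.34357308e-03 -9.40332475e-04 -6.38395078e-04]
 [-4.82841617e-04  3.06760345e-01 -9.51786666e-01 -1.42558407e-01]
 [ 0.00000000e+00  0.00000000e+00  0.00000000e+00  1.00000000e+00]]
```

Run:
```python
import cv2,numpy as np
a=cv2.imread('pics/scene1.png')[150:330,200:380];b=cv2.imread('pics/side1.png')[120:420,190:400]
cv2.imwrite('pics/c1.png',np.hstack([cv2.resize(a,(400,400)),cv2.resize(b,(280,400))]))
```

```text
(no output)
```

View pics/c1.png

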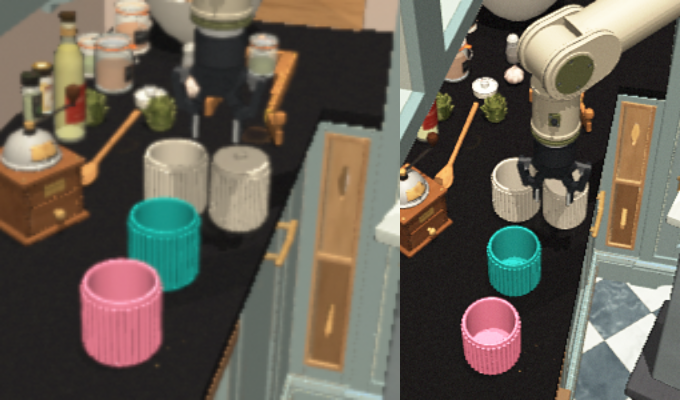

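View pics/wrist1.png

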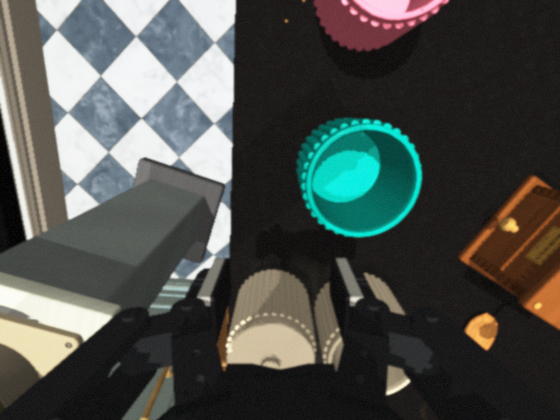

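The crop confirms it: cream open canister on the left (scene about 258,232), cream lidded one with a knob on the right (about 306,235). Turquoise and pink stand nearer the camera and are excluded. The fingers straddle the lidded one's line, so I go down behind it.

```bash
python3 -m jog '{"offset":[[0.006,-0.03,0],[0.006,-0.031,0],[0.006,-0.031,0],[0,0,-0.037],[0,0,-0.037],[0,0,-0.037],[0,0,-0.037],[0,0,-0.037],[0,0,0],[0,0,0]],"yaw":[0,0,0,0,0,0,0,0,0,0],"jaw":[0.4,0.4,0.4,0.4,0.4,0.4,0.4,0.4,0.4,0.4]}' 
python3 -c "
from look import *
o=st();look(['scene','side'],['rail','seat2','seat3','keeper_knob','lidded_canister'])
p=manip.camera('side');cv2.imwrite('pics/side2.png',cv2.resize(p['frame'][100:300,200:400,::-1],(600,600)))"
```

```text
clock: 4.38
position: [0.3318, 0.3384, 0.0458]
ee_rot: [0.58, 0.815, -0.002, 0.0]
ft_force: [0.4, -0.2, 1.2]
grip_width: 0.603
grasp_force: 0.0
t 4.38 pos [0.3318 0.3384 0.0458] closing yaw 19.1 F [ 0.4 -0.2  1.2] w 0.603
scene rail [(0.88, [0.595, -0.219, -0.002])]
scene seat2 [(0.78, [0.595, -0.228, 0.002]), (0.54, [0.566, -0.129, 0.002])]
scene seat3 [(0.78, [0.595, -0.228, 0.002]), (0.54, [0.566, -0.129, 0.002])]
scene keeper_knob [(0.58, [0.429, -0.017, 0.058])]
scene lidded_canister [(0.8, [0.358, 0.265, 0.003])]
side rail [(0.67, [0.594, -0.222, -0.001])]
side seat2 [(0.94, [0.563, -0.129, 0.0]), (0.75, [0.599, -0.225, -0.001])]
side seat3 [(0.94, [0.563, -0.129, 0.0]), (0.75, [0.599, -0.225, -0.001])]
side keeper_knob []
side lidded_canister [(0.66, [0.361, 0.269, 0.001]), (0.63, [0.56, -0.127, -0.002])]
```

View pics/side2.png

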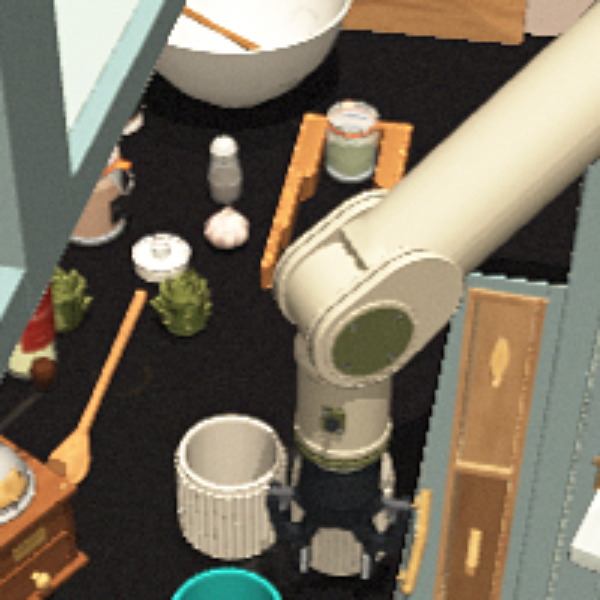

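The hand stands behind the lidded canister (crop about 340,530), clear of the open one, and the rail is empty except for the jar. Push begins.

```bash
python3 -m jog '{"offset":[[0.004,-0.0096,0],[0.004,-0.0096,0],[0.004,-0.0096,0],[0.004,-0.0096,0],[0.004,-0.0096,0],[0.004,-0.0096,0],[0.008,-0.01,0],[0.008,-0.01,0],[0.008,-0.01,0],[0.008,-0.01,0],[0.008,-0.01,0],[0,0,0],[0,0,0]],"yaw":[-0.8,0,0,0,0,0,0,0,0,0,0,0,0],"jaw":[0.4,0.4,0.4,0.4,0.4,0.4,0.4,0.4,0.4,0.4,0.4,0.4,0.4]}' 
python3 -c "
from look import *
o=st();look(['scene','side'],['lidded_canister','open_canister'])"
```

```text
clock: 6.12
position: [0.3978, 0.2306, 0.0473]
ee_rot: [0.587, 0.81, 0.001, 0.0]
ft_force: [-1.6, 0.3, 9.6]
grip_width: 0.602
grasp_force: 0.0
t 6.12 pos [0.3978 0.2306 0.0473] closing yaw 18.2 F [-1.6  0.3  9.6] w 0.602
scene lidded_canister [(0.72, [0.415, 0.177, 0.004]), (0.16, [0.594, -0.22, 0.001])]
scene open_canister [(0.93, [0.331, 0.648, -0.001]), (0.72, [0.378, 0.474, 0.0]), (0.63, [0.507, 0.276, -0.004])]
side lidded_canister [(0.63, [0.414, 0.173, -0.002])]
side open_canister [(0.96, [0.501, 0.273, -0.0]), (0.96, [0.332, 0.647, 0.005]), (0.82, [0.383, 0.474, -0.002])]
```

```bash
python3 -m jog '{"offset":[[0,0,0.003],[0.0031,-0.0095,0],[0.0031,-0.0095,0],[0.0031,-0.0095,0],[0.0086,-0.01,0],[0.0086,-0.01,0],[0.0086,-0.01,0],[0.0086,-0.01,0],[0.0086,-0.01,0],[0.0086,-0.01,0],[0,0,0],[0,0,0]],"yaw":[0,0,0,0,0,0,0,0,0,0,0,0],"jaw":[0.4,0.4,0.4,0.4,0.4,0.4,0.4,0.4,0.4,0.4,0.4,0.4]}' 
python3 -c "
from look import *
o=st();look(['scene','side'],['lidded_canister','open_canister'],tag='3')"
```

```text
clock: 7.42
position: [0.4571, 0.1415, 0.0489]
ee_rot: [0.587, 0.81, -0.001, -0.0]
ft_force: [-0.5, 0.4, 0.0]
grip_width: 0.602
grasp_force: 0.0
t 7.42 pos [0.4571 0.1415 0.0489] closing yaw 18.2 F [-0.5  0.4  0. ] w 0.602
scene lidded_canister [(0.93, [0.469, 0.084, 0.008])]
scene open_canister [(0.94, [0.508, 0.275, -0.003]), (0.6, [0.329, 0.647, -0.002]), (0.57, [0.377, 0.475, 0.0])]
side lidded_canister [(0.73, [0.478, 0.081, -0.001])]
side open_canister [(0.92, [0.501, 0.274, -0.003]), (0.76, [0.335, 0.647, 0.004]), (0.63, [0.387, 0.475, -0.004])]
```

View pics/side3.png

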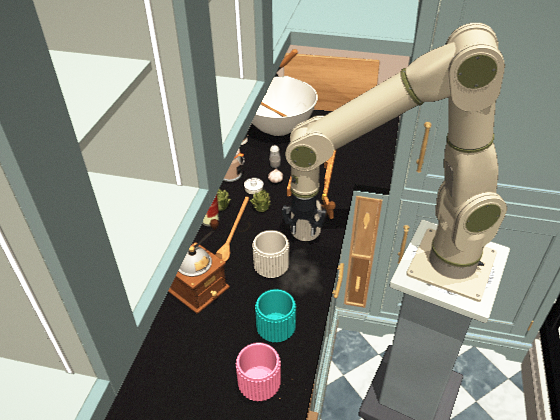

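Lidded canister is upright in front of the mouth (side about 303,220) and the open one stands still at (271,255). Wrist is below the cupboard. Continue onto the lane line.

```bash
python3 -m jog '{"offset":[[0.0072,-0.0103,0],[0.0072,-0.0103,0],[0.0072,-0.0103,0],[0.0072,-0.0103,0],[0.0072,-0.0103,0],[0.0034,-0.0102,0],[0.0034,-0.0102,0],[0.0034,-0.0102,0],[0.0034,-0.0102,0],[0.0034,-0.0102,0],[0.0034,-0.0102,0],[0.0034,-0.0102,0],[0,0,0],[0,0,0]],"yaw":[0,0,0,0,0,0,0,0,0,0,0,0,0,0],"jaw":[0.4,0.4,0.4,0.4,0.4,0.4,0.4,0.4,0.4,0.4,0.4,0.4,0.4,0.4]}' 
python3 -c "
from look import *
o=st();look(['scene','side'],['rail','keeper_knob','lidded_canister'])"
```

```text
clock: 8.88
position: [0.517, 0.019, 0.049]
ee_rot: [0.586, 0.81, -0.0, 0.0]
ft_force: [0.9, 0.7, -0.6]
grip_width: 0.603
grasp_force: 0.0
t 8.88 pos [0.517 0.019 0.049] closing yaw 18.2 F [ 0.9  0.7 -0.6] w 0.603
scene rail [(0.64, [0.597, -0.22, -0.001]), (0.23, [0.746, -0.193, 0.001]), (0.21, [0.599, -0.228, 0.0])]
scene keeper_knob [(0.55, [0.432, -0.02, 0.056])]
scene lidded_canister [(0.67, [0.53, -0.035, 0.006])]
side rail [(0.87, [0.595, -0.221, 0.002])]
side keeper_knob [(0.44, [0.436, -0.015, 0.057])]
side lidded_canister [(0.91, [0.534, -0.04, -0.001])]
```

```bash
python3 -m jog '{"offset":[[0.0031,-0.0095,0],[0.0031,-0.0095,0],[0.0031,-0.0095,0],[0.0031,-0.0095,0],[0.0031,-0.0095,0],[0.0031,-0.0095,0],[0.0031,-0.0095,0],[0.0031,-0.0095,0],[0.0031,-0.0095,0],[0.0031,-0.0095,0],[0.0031,-0.0095,0],[0.0031,-0.0095,0],[0.0031,-0.0095,0],[0.0031,-0.0095,0],[0.0031,-0.0095,0],[0.0031,-0.0095,0],[0,0,0],[0,0,0]],"yaw":[0,0,0,0,0,0,0,0,0,0,0,0,0,0,0,0,0,0],"jaw":[0.4,0.4,0.4,0.4,0.4,0.4,0.4,0.4,0.4,0.4,0.4,0.4,0.4,0.4,0.4,0.4,0.4,0.4]}' 
python3 -c "
from look import *
o=st();look(['scene','side'],['lidded_canister'],tag='4')"
```

```text
clock: 10.78
position: [0.5665, -0.133, 0.049]
ee_rot: [0.586, 0.81, -0.0, 0.0]
ft_force: [-0.6, -0.7, -0.1]
grip_width: 0.601
grasp_force: 0.0
t 10.78 pos [ 0.5665 -0.133   0.049 ] closing yaw 18.2 F [-0.6 -0.7 -0.1] w 0.601
scene lidded_canister [(0.58, [0.58, -0.191, 0.004])]
side lidded_canister [(0.89, [0.586, -0.192, -0.0])]
```

View pics/side4.png

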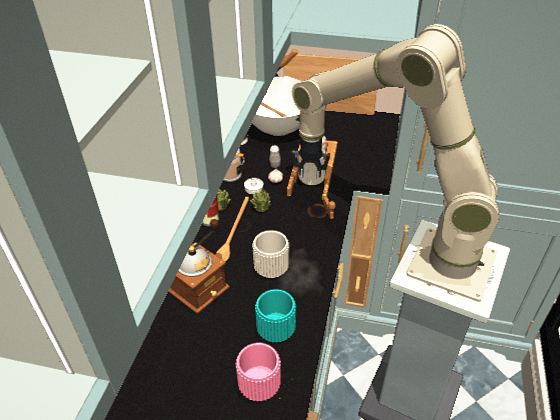

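The canister is well inside the lane, with about 37 mm to go. Push on slowly until the force rises.

```bash
python3 -m jog '{"offset":[[0.0019,-0.0057,0],[0.0019,-0.0057,0],[0.0019,-0.0057,0],[0.0019,-0.0057,0],[0.0019,-0.0057,0],[0.0006,-0.0019,0],[0.0006,-0.0019,0]],"yaw":[0,0,0,0,0,0,0],"jaw":[0.4,0.4,0.4,0.4,0.4,0.4,0.4]}'
python3 -m jog '{"offset":[[0.0006,-0.0019,0],[0.0006,-0.0019,0]],"yaw":[0,0],"jaw":[0.4,0.4]}'
python3 -m jog '{"offset":[[0.0006,-0.0019,0]],"yaw":[0],"jaw":[0.4]}'
python3 -c "
from look import *
o=st();look(['scene','side'],['lidded_canister'])"
```

```text
clock: 11.57
position: [0.5775, -0.1645, 0.0493]
ee_rot: [0.586, 0.81, 0.0, 0.0]
ft_force: [-1.7, 4.0, 3.6]
grip_width: 0.599
grasp_force: 0.0
clock: 11.73
position: [0.5786, -0.1677, 0.0493]
ee_rot: [0.586, 0.811, 0.0, -0.0]
ft_force: [-1.7, 3.6, 3.0]
grip_width: 0.596
grasp_force: 0.0
clock: 11.82
position: [0.5792, -0.1696, 0.0493]
ee_rot: [0.586, 0.811, 0.0, -0.0]
ft_force: [-0.6, 3.5, 3.9]
grip_width: 0.602
grasp_force: 0.0
t 11.82 pos [ 0.5792 -0.1696  0.0493] closing yaw 18.3 F [-0.6  3.5  3.9] w 0.602
scene lidded_canister [(0.82, [0.591, -0.222, 0.008])]
side lidded_canister [(0.8, [0.596, -0.223, -0.001])]
```

```bash
for i in 1 2; do :; done
python3 -m jog '{"offset":[[0.0006,-0.0019,0],[0,0,0]],"yaw":[0,0],"jaw":[0.4,0.4]}'
python3 -m jog '{"offset":[[0.0006,-0.0019,0],[0,0,0]],"yaw":[0,0],"jaw":[0.4,0.4]}'
python3 -m jog '{"offset":[[0.0006,-0.0019,0],[0,0,0]],"yaw":[0,0],"jaw":[0.4,0.4]}'
```

```text
clock: 12.18
position: [0.5799, -0.1717, 0.0494]
ee_rot: [0.586, 0.811, 0.0, 0.0]
ft_force: [-0.7, 2.9, 3.0]
grip_width: 0.599
grasp_force: 0.0
clock: 12.35
position: [0.5804, -0.1731, 0.0496]
ee_rot: [0.585, 0.811, 0.0, -0.0]
ft_force: [-3.7, 6.2, 6.5]
grip_width: 0.602
grasp_force: 0.0
clock: 12.52
position: [0.5808, -0.1738, 0.0498]
ee_rot: [0.585, 0.811, 0.001, -0.001]
ft_force: [-7.0, 10.0, 11.8]
grip_width: 0.605
grasp_force: 0.0
```

Force rises to a stop: it is home. Retreat along the lane, then go round the robot's side of the open canister, staying low.

```bash
python3 -m jog '{"offset":[[-0.003,0.01,0],[-0.0088,0.0267,0],[-0.0088,0.0267,0],[-0.0088,0.0267,0],[-0.0088,0.0267,0],[-0.0088,0.0267,0],[-0.0088,0.0267,0],[-0.0088,0.0267,0],[-0.0088,0.0267,0],[-0.0088,0.0267,0],[-0.0088,0.0267,0],[-0.0088,0.0267,0],[-0.0088,0.0267,0],[-0.0205,0.0064,0],[-0.0205,0.0064,0],[-0.0205,0.0064,0],[-0.0205,0.0064,0],[0,0,0],[0,0,0]],"yaw":[0,0,0,0,0,0,0,0,0,0,0,0,0,0,0,0,0,0,0],"jaw":[0.4,0.4,0.4,0.4,0.4,0.4,0.4,0.4,0.4,0.4,0.4,0.4,0.4,0.4,0.4,0.4,0.4,0.4,0.4]}'
python3 -c "
from look import *
o=st();look(['scene','side'],['lidded_canister','open_canister','keeper_knob'],tag='5')"
```

```text
clock: 14.1
position: [0.3901, 0.1807, 0.0493]
ee_rot: [0.585, 0.811, 0.0, 0.0]
ft_force: [1.2, -0.3, 0.6]
grip_width: 0.602
grasp_force: 0.0
t 14.1 pos [0.3901 0.1807 0.0493] closing yaw 18.4 F [ 1.2 -0.3  0.6] w 0.602
scene lidded_canister []
scene open_canister [(0.94, [0.326, 0.65, -0.005]), (0.86, [0.378, 0.473, 0.003]), (0.66, [0.507, 0.275, -0.003])]
scene keeper_knob []
side lidded_canister [(0.52, [0.597, -0.228, 0.002]), (0.31, [0.677, 0.049, -0.001])]
side open_canister [(0.89, [0.388, 0.47, -0.002]), (0.87, [0.507, 0.274, -0.002]), (0.74, [0.334, 0.648, 0.006])]
side keeper_knob [(0.61, [0.431, -0.014, 0.058])]
```

View pics/side5.png

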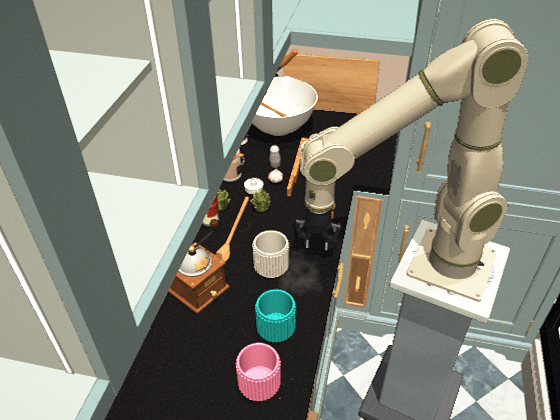

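Lidded canister is reported at seat2; the open one is at side (271,255), unmoved. Go round it.

```bash
python3 -m jog '{"offset":[[-0.0082,0.0248,0],[-0.0082,0.0248,0],[-0.0082,0.0248,0],[-0.0082,0.0248,0],[-0.0082,0.0248,0],[-0.0082,0.0248,0],[0,0,0],[0.0277,0.0092,0],[0.0277,0.0092,0],[0.0277,0.0092,0],[0.0277,0.0092,0],[0.0277,0.0092,0],[0,0,0],[0,0,0]],"yaw":[0,0,0,0,0,0,0,0,0,0,0,0,0,0],"jaw":[0.4,0.4,0.4,0.4,0.4,0.4,0.4,0.4,0.4,0.4,0.4,0.4,0.4,0.4]}'
python3 -c "
from look import *
o=st();look(['scene','side'],['open_canister'])"
```

```text
clock: 15.67
position: [0.4811, 0.3746, 0.0486]
ee_rot: [0.586, 0.81, -0.0, 0.0]
ft_force: [-0.7, -0.7, 0.4]
grip_width: 0.602
grasp_force: 0.0
t 15.67 pos [0.4811 0.3746 0.0486] closing yaw 18.2 F [-0.7 -0.7  0.4] w 0.602
scene open_canister [(0.95, [0.379, 0.474, 0.001]), (0.88, [0.506, 0.276, -0.002]), (0.84, [0.334, 0.649, -0.003])]
side open_canister [(0.93, [0.383, 0.475, -0.002]), (0.92, [0.332, 0.648, 0.001]), (0.86, [0.503, 0.273, -0.002])]
```

```bash
python3 -m jog '{"offset":[[0.0019,-0.0095,0],[0.0019,-0.0095,0],[0.0019,-0.0095,0],[0.0019,-0.0095,0],[0.0019,-0.0095,0],[-0.0003,-0.0106,0],[-0.0003,-0.0106,0],[-0.0003,-0.0106,0],[-0.0003,-0.0106,0],[-0.0003,-0.0106,0],[-0.0003,-0.0106,0],[-0.0003,-0.0106,0],[-0.0003,-0.0106,0],[-0.0003,-0.0106,0],[-0.0003,-0.0106,0],[0,0,0],[0,0,0]],"yaw":[0,0,0,0,0,0,0,0,0,0,0,0,0,0,0,0,0],"jaw":[0.4,0.4,0.4,0.4,0.4,0.4,0.4,0.4,0.4,0.4,0.4,0.4,0.4,0.4,0.4,0.4,0.4]}'
python3 -c "
from look import *
o=st();look(['scene','side'],['open_canister'])"
```

```text
clock: 17.28
position: [0.4861, 0.2205, 0.0491]
ee_rot: [0.586, 0.81, -0.001, 0.0]
ft_force: [0.6, 0.2, 0.7]
grip_width: 0.598
grasp_force: 0.0
t 17.28 pos [0.4861 0.2205 0.0491] closing yaw 18.2 F [0.6 0.2 0.7] w 0.598
scene open_canister [(0.88, [0.333, 0.649, -0.003]), (0.77, [0.509, 0.16, -0.004]), (0.69, [0.378, 0.472, 0.001])]
side open_canister [(0.95, [0.334, 0.646, 0.004]), (0.88, [0.384, 0.476, 0.0]), (0.86, [0.506, 0.16, -0.003])]
```

```bash
python3 -m jog '{"offset":[[-0.0004,-0.0107,0],[-0.0004,-0.0107,0],[-0.0004,-0.0107,0],[-0.0004,-0.0107,0],[-0.0004,-0.0107,0],[-0.0004,-0.0107,0],[-0.0004,-0.0107,0],[-0.0004,-0.0107,0],[-0.0004,-0.0107,0],[-0.0004,-0.0107,0],[0.0031,-0.0095,0],[0.0031,-0.0095,0],[0.0031,-0.0095,0],[0.0031,-0.0095,0],[0.0031,-0.0095,0],[0.0031,-0.0095,0],[0,0,0],[0,0,0]],"yaw":[0,0,0,0,0,0,0,0,0,0,0,0,0,0,0,0,0,0],"jaw":[0.4,0.4,0.4,0.4,0.4,0.4,0.4,0.4,0.4,0.4,0.4,0.4,0.4,0.4,0.4,0.4,0.4,0.4]}'
python3 -c "
from look import *
o=st();look(['scene','side'],['open_canister','keeper_knob'])"
```

```text
clock: 18.98
position: [0.5009, 0.0567, 0.0491]
ee_rot: [0.586, 0.81, -0.0, 0.0]
ft_force: [-0.4, 0.4, -0.1]
grip_width: 0.599
grasp_force: 0.0
t 18.98 pos [0.5009 0.0567 0.0491] closing yaw 18.2 F [-0.4  0.4 -0.1] w 0.599
scene open_canister [(0.98, [0.376, 0.473, 0.0]), (0.87, [0.522, -0.004, -0.004]), (0.74, [0.329, 0.65, -0.004])]
scene keeper_knob [(0.66, [0.432, -0.02, 0.058])]
side open_canister [(0.94, [0.334, 0.649, 0.002]), (0.81, [0.52, -0.003, -0.002]), (0.58, [0.385, 0.474, -0.001])]
side keeper_knob [(0.73, [0.434, -0.016, 0.057])]
```

```bash
python3 -m jog '{"offset":[[0.0032,-0.0091,0],[0.0032,-0.0091,0],[0.0032,-0.0091,0],[0.0032,-0.0091,0],[0.0032,-0.0091,0],[0.0032,-0.0091,0],[0.0031,-0.0091,0],[0.0031,-0.0091,0],[0.0031,-0.0091,0],[0.0031,-0.0091,0],[0.0031,-0.0091,0],[0.0031,-0.0091,0],[0,0,0],[0,0,0]],"yaw":[0,0,0,0,0,0,0,0,0,0,0,0,0,0],"jaw":[0.4,0.4,0.4,0.4,0.4,0.4,0.4,0.4,0.4,0.4,0.4,0.4,0.4,0.4]}'
python3 -c "
from look import *
o=st();look(['scene','side'],['open_canister'])"
```

```text
clock: 20.45
position: [0.5385, -0.0523, 0.0491]
ee_rot: [0.586, 0.81, -0.0, 0.0]
ft_force: [0.4, 2.4, 0.5]
grip_width: 0.597
grasp_force: 0.0
t 20.45 pos [ 0.5385 -0.0523  0.0491] closing yaw 18.2 F [0.4 2.4 0.5] w 0.597
scene open_canister [(0.88, [0.329, 0.649, -0.002]), (0.76, [0.561, -0.107, -0.003]), (0.67, [0.378, 0.476, 0.003])]
side open_canister [(0.95, [0.384, 0.474, 0.001]), (0.91, [0.334, 0.649, 0.004])]
```

```bash
python3 -m jog '{"offset":[[0.0012,-0.0038,0],[0.0012,-0.0038,0],[0.0006,-0.0019,0],[0,0,0]],"yaw":[0,0,0,0],"jaw":[0.4,0.4,0.4,0.4]}'
python3 -m jog '{"offset":[[0.0006,-0.0019,0],[0,0,0]],"yaw":[0,0],"jaw":[0.4,0.4]}'
python3 -m jog '{"offset":[[0.0006,-0.0019,0],[0,0,0]],"yaw":[0,0],"jaw":[0.4,0.4]}'
```

```text
clock: 20.98
position: [0.542, -0.0611, 0.0496]
ee_rot: [0.586, 0.81, 0.0, 0.0]
ft_force: [0.8, 2.5, 2.1]
grip_width: 0.602
grasp_force: 0.0
clock: 21.15
position: [0.5424, -0.0627, 0.0494]
ee_rot: [0.586, 0.811, 0.0, 0.0]
ft_force: [0.0, 3.4, 2.1]
grip_width: 0.601
grasp_force: 0.0
clock: 21.32
position: [0.543, -0.0646, 0.0494]
ee_rot: [0.586, 0.811, 0.0, 0.0]
ft_force: [-0.2, 4.8, 2.6]
grip_width: 0.598
grasp_force: 0.0
```

```bash
python3 -m jog '{"offset":[[0.0006,-0.0019,0],[0,0,0]],"yaw":[0,0],"jaw":[0.4,0.4]}'
python3 -m jog '{"offset":[[0.0006,-0.0019,0],[0,0,0]],"yaw":[0,0],"jaw":[0.4,0.4]}'
python3 -c "
from look import *
o=st();look(['scene','side'],['open_canister'])"
```

```text
clock: 21.48
position: [0.5435, -0.0665, 0.0494]
ee_rot: [0.586, 0.811, 0.0, 0.0]
ft_force: [0.4, 4.1, 2.6]
grip_width: 0.599
grasp_force: 0.0
clock: 21.65
position: [0.544, -0.0683, 0.0493]
ee_rot: [0.586, 0.811, 0.0, -0.0]
ft_force: [0.7, 4.9, 1.8]
grip_width: 0.598
grasp_force: 0.0
t 21.65 pos [ 0.544  -0.0683  0.0493] closing yaw 18.3 F [0.7 4.9 1.8] w 0.598
scene open_canister [(0.71, [0.564, -0.124, -0.003]), (0.62, [0.375, 0.475, -0.0]), (0.62, [0.329, 0.649, -0.002])]
side open_canister [(0.92, [0.561, -0.124, -0.001]), (0.71, [0.333, 0.647, 0.003])]
```

```bash
python3 -m jog '{"offset":[[0.0006,-0.0019,0],[0,0,0]],"yaw":[0,0],"jaw":[0.4,0.4]}'
python3 -m jog '{"offset":[[0.0006,-0.0019,0],[0,0,0]],"yaw":[0,0],"jaw":[0.4,0.4]}'
python3 -m jog '{"offset":[[0.0006,-0.0019,0],[0,0,0]],"yaw":[0,0],"jaw":[0.4,0.4]}' | grep -E 'pos|ft'
```

```text
clock: 22.02
position: [0.5444, -0.0694, 0.0492]
ee_rot: [0.585, 0.811, 0.0, -0.001]
ft_force: [-1.3, 7.1, 1.5]
grip_width: 0.6
grasp_force: 0.0
clock: 22.18
position: [0.5446, -0.0696, 0.0491]
ee_rot: [0.585, 0.811, 0.001, -0.002]
ft_force: [-3.3, 12.8, 5.4]
grip_width: 0.602
grasp_force: 0.0
position: [0.5446, -0.0696, 0.049]
ft_force: [-8.2, 19.0, 9.6]
```

Hard stop, so the open canister is home against the lidded one. Back out and bring the open jaws round the keeper knob from the mouth side.

```bash
python3 -m jog '{"offset":[[-0.003,0.01,0],[-0.008,0.0242,0],[-0.008,0.0242,0],[-0.008,0.0242,0],[-0.008,0.0242,0],[-0.008,0.0242,0],[-0.008,0.0242,0],[-0.008,0.0242,0],[0,0,0],[-0.0182,-0.0166,0],[-0.0182,-0.0166,0],[-0.0182,-0.0166,0],[-0.0182,-0.0166,0],[0,0,0],[0,0,0]],"yaw":[0,0,0,0,0,0,0,0,0,0,0,0,0,0,0],"jaw":[0.4,0.4,0.4,0.4,0.4,0.4,0.4,0.4,0.4,0.4,0.4,0.4,0.4,0.4,0.4]}'
python3 -c "
from look import *
o=st();look(['scene','side'],['open_canister','lidded_canister','keeper_knob'],tag='6')"
```

```text
clock: 23.6
position: [0.4134, 0.0375, 0.0492]
ee_rot: [0.587, 0.81, -0.0, -0.0]
ft_force: [1.1, 0.7, -0.1]
grip_width: 0.602
grasp_force: 0.0
t 23.6 pos [0.4134 0.0375 0.0492] closing yaw 18.2 F [ 1.1  0.7 -0.1] w 0.602
scene open_canister [(0.85, [0.328, 0.649, -0.005]), (0.8, [0.566, -0.126, -0.004]), (0.64, [0.375, 0.476, -0.001])]
scene lidded_canister []
scene keeper_knob [(0.59, [0.433, -0.019, 0.056])]
side open_canister [(0.93, [0.561, -0.126, -0.002]), (0.75, [0.386, 0.474, -0.002]), (0.63, [0.334, 0.647, 0.003])]
side lidded_canister []
side keeper_knob [(0.62, [0.436, -0.014, 0.058])]
```

View pics/side6.png

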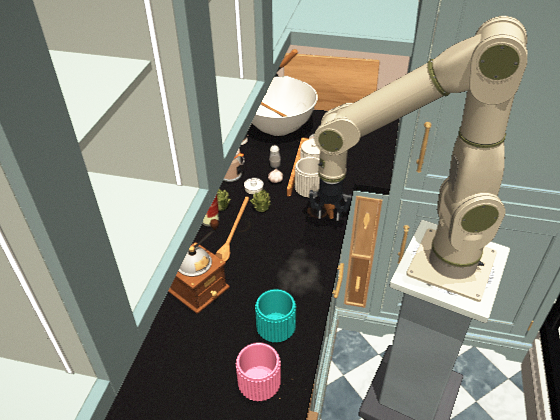

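Both canisters sit in the rail (side about 310,172 with the lid behind it); the jaws are just outside the knob at (328,205). Move in, half close round the knob, and swing it.

```bash
python3 -m jog '{"offset":[[0.0036,-0.0108,-0.002],[0.0036,-0.0108,-0.002],[0.0036,-0.0108,0],[0.0036,-0.0108,0],[0.0036,-0.0108,0],[0,0,0],[0,0,0],[0,0,0],[0,0,0]],"yaw":[0,0,0,0,0,0,0,0,0],"jaw":[0.4,0.4,0.4,0.4,0.4,0.62,0.62,0.62,0.62]}' 20
python3 -m jog '{"offset":[[0.01,0.005,0],[0.01,0.005,0],[0.01,0.0024,0],[0.01,0.0024,0],[0.0105,-0.0003,0],[0.0105,-0.0003,0],[0.0081,-0.0021,0],[0.0081,-0.0021,0],[0.0058,-0.0026,0],[0.0058,-0.0026,0],[0,0,0]],"yaw":[0,0,0,0,0,0,0,0,0,0,0],"jaw":[0.62,0.62,0.62,0.62,0.62,0.62,0.62,0.62,0.62,0.62,0.62]}'
python3 -c "
from look import *
o=st();look(['scene','side'],['keeper_knob'])"
```

```text
clock: 24.75
position: [0.4318, -0.0143, 0.0453]
ee_rot: [0.585, 0.811, 0.0, -0.0]
ft_force: [0.5, -0.5, -1.1]
grip_width: 0.383
grasp_force: 0.0
clock: 25.67
position: [0.5218, -0.0111, 0.0454]
ee_rot: [0.586, 0.81, 0.0, 0.0]
ft_force: [-0.3, 0.4, 0.1]
grip_width: 0.379
grasp_force: 0.0
t 25.67 pos [ 0.5218 -0.0111  0.0454] closing yaw 18.3 F [-0.3  0.4  0.1] w 0.379
scene keeper_knob [(0.71, [0.516, -0.007, 0.059])]
side keeper_knob [(0.64, [0.52, -0.001, 0.059])]
```

```bash
python3 -m jog '{"offset":[[-0.0052,0.0158,0],[-0.0052,0.0158,0],[-0.0052,0.0158,0],[0,0,0],[0,0,0],[0,0,0],[0,0,0],[0,0,0],[0,0,0]],"yaw":[0,0,0,0,0,0,0,0,0],"jaw":[0.62,0.62,0.62,1,1,1,1,1,1]}' 20
python3 -c "
from look import *
st();look(['scene','side'],['keeper_knob'])"
python3 -m jog '{"offset":[[0.0046,-0.0074,0],[0.0046,-0.0074,0],[0.0046,-0.0074,0],[0.0046,-0.0074,0],[0.0046,-0.0074,0],[0.0046,-0.0074,0],[0.0046,-0.0074,0],[0.0046,-0.0074,0],[0,0,0]],"yaw":[0,0,0,0,0,0,0,0,0],"jaw":[1,1,1,1,1,1,1,1,1]}'
python3 -c "
from look import *
o=st();look(['scene','side'],['keeper_knob'])"
```

```text
clock: 26.62
position: [0.5053, 0.0365, 0.0454]
ee_rot: [0.586, 0.81, -0.0, 0.0]
ft_force: [0.1, -0.5, 0.4]
grip_width: 0.001
grasp_force: 0.0
t 26.62 pos [0.5053 0.0365 0.0454] closing yaw 18.2 F [ 0.1 -0.5  0.4] w 0.001
scene keeper_knob []
side keeper_knob [(0.55, [0.518, 0.001, 0.058])]
clock: 27.57
position: [0.5427, -0.0249, 0.0454]
ee_rot: [0.587, 0.81, -0.0, 0.001]
ft_force: [-1.1, 0.0, 0.4]
grip_width: 0.0
grasp_force: 0.0
t 27.57 pos [ 0.5427 -0.0249  0.0454] closing yaw 18.1 F [-1.1  0.   0.4] w 0.0
scene keeper_knob [(0.58, [0.565, -0.042, 0.058])]
side keeper_knob [(0.47, [0.562, -0.042, 0.057])]
```

```bash
python3 -m jog '{"offset":[[0.0018,-0.0047,0],[0.0018,-0.0047,0],[0.0006,-0.0019,0],[0,0,0]],"yaw":[0,0,0,0],"jaw":[1,1,1,1]}'
python3 -m jog '{"offset":[[0.0006,-0.0019,0],[0,0,0]],"yaw":[0,0],"jaw":[1,1]}'
python3 -m jog '{"offset":[[0.0006,-0.0019,0],[0,0,0]],"yaw":[0,0],"jaw":[1,1]}'
```

```text
clock: 28.1
position: [0.5463, -0.0342, 0.0454]
ee_rot: [0.586, 0.81, -0.0, 0.0]
ft_force: [0.2, 0.2, 0.0]
grip_width: 0.002
grasp_force: 0.0
clock: 28.27
position: [0.5468, -0.0355, 0.0454]
ee_rot: [0.586, 0.811, 0.0, 0.0]
ft_force: [-0.4, 0.0, -0.9]
grip_width: 0.0
grasp_force: 0.1
clock: 28.43
position: [0.5475, -0.0374, 0.0453]
ee_rot: [0.586, 0.811, 0.0, 0.0]
ft_force: [0.3, 0.4, 0.0]
grip_width: -0.003
grasp_force: 0.2
```

```bash
python3 -m jog '{"offset":[[0.0006,-0.0019,0],[0,0,0]],"yaw":[0,0],"jaw":[1,1]}'
python3 -m jog '{"offset":[[0.0006,-0.0019,0],[0,0,0]],"yaw":[0,0],"jaw":[1,1]}'
python3 -m jog '{"offset":[[0.0006,-0.0019,0],[0,0,0]],"yaw":[0,0],"jaw":[1,1]}' | grep -E "pos|ft"
python3 -c "
from look import *
o=st();look(['scene','side'],['keeper_knob','open_canister'])"
```

```text
clock: 28.6
position: [0.5481, -0.0392, 0.0454]
ee_rot: [0.586, 0.811, 0.0, 0.0]
ft_force: [0.5, 1.3, -0.4]
grip_width: 0.002
grasp_force: 0.4
clock: 28.77
position: [0.5483, -0.0396, 0.0452]
ee_rot: [0.585, 0.811, 0.0, -0.001]
ft_force: [-1.5, 4.8, 2.0]
grip_width: -0.004
grasp_force: 2.6
position: [0.5485, -0.0399, 0.0452]
ft_force: [-4.4, 9.9, 4.6]
t 28.93 pos [ 0.5485 -0.0399  0.0452] closing yaw 18.4 F [-4.4  9.9  4.6] w -0.002
scene keeper_knob [(0.46, [0.564, -0.058, 0.056]), (0.24, [0.672, 0.05, 0.006])]
scene open_canister [(0.88, [0.377, 0.475, -0.0]), (0.76, [0.332, 0.649, -0.0]), (0.69, [0.566, -0.124, -0.004])]
side keeper_knob [(0.77, [0.572, -0.056, 0.06])]
side open_canister [(0.96, [0.335, 0.647, 0.006]), (0.92, [0.381, 0.476, -0.004]), (0.61, [0.562, -0.127, -0.002])]
```

The force rises at the shut position. Withdraw and check.

```bash
python3 -m jog '{"offset":[[-0.002,0.006,0],[-0.009,0.027,0],[-0.02,0.03,0],[-0.03,0.03,0.01],[-0.03,0.03,0.02],[-0.02,0.03,0.02],[-0.01,0.03,0.02],[-0.01,0.03,0.02],[0,0,0],[0,0,0]],"yaw":[0,0,0,0,0,0,0,0,0,0],"jaw":[1,1,1,1,1,1,1,1,1,1]}'
python3 -c "
from look import *
o=st();look(['scene','side'],tag='7')
for n,c in (('scene',(180,60)),('side',(120,60))): pass
a=cv2.imread('pics/scene7.png')[140:240,220:360];b=cv2.imread('pics/side7.png')[100:240,240:380]
cv2.imwrite('pics/c7.png',np.vstack([cv2.resize(a,(420,300)),np.zeros((0,420,3),np.uint8)]) if 0 else np.hstack([cv2.resize(a,(400,286)),cv2.resize(b,(400,400))[:286]]))"
```

```text
clock: 30.07
position: [0.4232, 0.1671, 0.1338]
ee_rot: [0.584, 0.812, 0.001, 0.001]
ft_force: [0.1, -0.6, -0.0]
grip_width: -0.001
grasp_force: 0.0
t 30.07 pos [0.4232 0.1671 0.1338] closing yaw 18.5 F [ 0.1 -0.6 -0. ] w -0.001
scene rail [(0.91, [0.594, -0.216, -0.001])]
scene seat2 [(0.76, [0.567, -0.129, 0.003]), (0.58, [0.597, -0.227, 0.002])]
scene seat3 [(0.76, [0.567, -0.129, 0.003]), (0.58, [0.597, -0.227, 0.002])]
scene keeper_knob [(0.55, [0.567, -0.057, 0.055])]
scene lidded_canister [(0.42, [0.598, -0.23, 0.001]), (0.4, [0.562, -0.13, 0.004]), (0.39, [0.598, -0.228, 0.004])]
scene open_canister [(0.7, [0.331, 0.651, -0.002]), (0.62, [0.379, 0.474, -0.001]), (0.44, [0.565, -0.125, -0.006])]
scene clip_jar []
scene artichoke [(0.6, [0.674, 0.05, 0.003])]
scene garlic [(0.55, [0.698, -0.113, -0.002])]
scene salt [(0.48, [0.746, -0.197, -0.0])]
side rail [(0.62, [0.595, -0.223, 0.005])]
side seat2 [(0.84, [0.6, -0.226, 0.002])]
side seat3 [(0.84, [0.6, -0.226, 0.002])]
side keeper_knob [(0.73, [0.596, -0.221, 0.004])]
side lidded_canister []
side open_canister [(0.79, [0.334, 0.646, 0.004]), (0.66, [0.382, 0.476, -0.005]), (0.51, [0.564, -0.126, -0.003])]
side clip_jar []
side artichoke [(0.87, [0.674, 0.048, -0.004])]
side garlic [(0.59, [0.695, -0.108, 0.001])]
side salt [(0.65, [0.748, -0.194, -0.002]), (0.51, [0.673, 0.048, -0.002])]
```

View pics/c7.png

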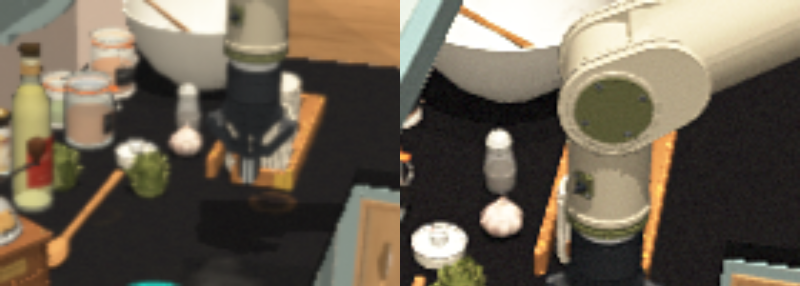

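The arm hides the mouth. The bystanders are unmoved. I'll move it aside for a clear look.

```bash
python3 -m jog '{"offset":[[-0.01,0.03,0.015],[-0.01,0.03,0.015],[-0.01,0.03,0.015],[-0.015,0.03,0.015],[-0.02,0.03,0],[-0.02,0.03,0],[-0.02,0.03,0],[-0.02,0.03,0],[0,0.03,0],[0,0.03,0],[0,0.03,0],[0,0,0]],"yaw":[0,0,0,0,0,0,0,0,0,0,0,0],"jaw":[1,1,1,1,1,1,1,1,1,1,1,1]}'
python3 -c "
from look import *
o=st();look(['scene','side'],['keeper_knob','lidded_canister','open_canister','clip_jar'],tag='8')
a=cv2.imread('pics/scene8.png')[140:240,220:360];b=cv2.imread('pics/side8.png')[120:220,260:360]
cv2.imwrite('pics/c8.png',np.hstack([cv2.resize(a,(400,400)),cv2.resize(b,(400,400))]))"
```

```text
clock: 32.17
position: [0.2956, 0.5002, 0.1917]
ee_rot: [0.584, 0.812, 0.0, -0.001]
ft_force: [-1.5, -1.1, 0.3]
grip_width: 0.001
grasp_force: 0.0
t 32.17 pos [0.2956 0.5002 0.1917] closing yaw 18.6 F [-1.5 -1.1  0.3] w 0.001
scene keeper_knob [(0.62, [0.567, -0.057, 0.059])]
scene lidded_canister [(0.68, [0.592, -0.229, 0.004])]
scene open_canister [(0.75, [0.33, 0.649, -0.002]), (0.73, [0.379, 0.474, 0.0]), (0.72, [0.566, -0.123, -0.004])]
scene clip_jar []
side keeper_knob []
side lidded_canister []
side open_canister [(0.92, [0.334, 0.648, 0.002]), (0.64, [0.384, 0.475, 0.001])]
side clip_jar []
```

View pics/c8.png

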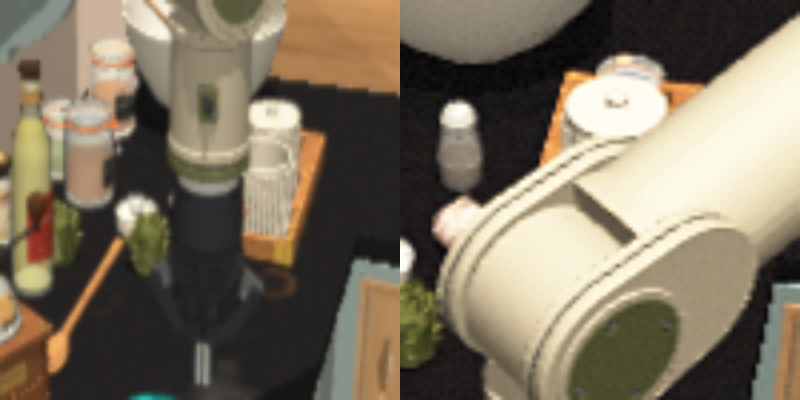

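The keeper bar lies straight across the mouth (crop about 265,250). The knob bearing from the pin is 18.0° against the rail's 18.3°, so it is shut. Both canisters stand upright at their seats, and the arm touches nothing.

```bash
python3 -c "
from workcell import manip
print(manip.hand_in())"
```

```text
the job is handed in; nothing more can be done
None
```

I handed the job in at about 32 s, before any verdict came back: the lidded canister measured home in pocket 2, the open one home in pocket 3 behind it, and the keeper arm shut; the artichoke, garlic and salt had not moved, and the only off-plan event was the open canister getting nudged about 40 mm on the worktop early on.

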